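Take the copper glue pot off the warmer

TASK

Lift the copper glue pot off the two-place warmer by its handle and set it down on the round cork mat, its whole base on the mat. Keep the pot upright and set it down rather than dropping it. Leave the green pot where it stands on the warmer.

Things in the scene. Friction and masses are not known exactly. Their poses are not given: they have to be found in the camera images.
- glue_pot: Copper pot, 0.35-0.65 kg, 90 mm across, fixed 94 mm lid topping out 78 mm above the base. Rigid arched handle: level round wooden grip 18 mm thick, 70 mm long, axis 122 mm above the base along the pot's y, centred over the pot, on thin steel uprights at y = +-48 mm; 35 mm free below it. Origin: centre of base, z up. Starts on either warmer place, base 50 mm above the bench.
- green_pot: A pot of the same shape and size (same handle, same origin and axes) with green body and lid, standing on the other place of the warmer, about 152 mm away centre to centre. The top of its handle is 181 mm above the bench. It is to be left alone.
- warmer: Fixed grey electric warmer, 140 mm along its x, 310 mm along its y, two black knobs on its -x side; origin at the centre of its underside, on the bench. Its two dark round plates at y = +-76 mm are 50 mm above the bench, each in a steel ring of inner diameter 106 mm, rim 56 mm above the bench: a pot must rise over 6 mm to leave.
- mat: Fixed round cork mat, 134 mm in diameter and 8 mm thick, lying on the bench beside the warmer; origin at the centre of its underside (bench height), its top 8 mm above it.
Not all that is in view belongs to the job. What is shaped like the mat but blue or grey is not meant.

How it is judged (in metres and radians):
On the way:
1. the copper pot is lifted clear of the warmer's ring (base more than 70 mm above the bench) (height (world z) of glue_pot above 0.07 m), for 0.2 s.
At the end, for the whole second after the job is handed in: The copper pot stands upright (within 0.1 rad) and at rest on the cork mat, its base wholly on it (centres within 22 mm); the green pot still stands upright on its place on the warmer, within 20 mm of where it was (horizontal distance between glue_pot and mat below 0.022 m and z of glue_pot in the frame of mat between 0.004 and 0.012 m and angle between each of glue_pot, green_pot's own z axis and vertical below 0.1 rad and linear speed of glue_pot below 0.02 m/s and distance of green_pot from where it was at the start of the episode below 0.02 m); the robot touches nothing.
It fails at once if the copper pot is tipped by more than 0.5 rad (angle between glue_pot's own z axis and vertical above 0.5 rad).
It fails at once if the copper pot is dropped (falls free of the fingers faster than 0.5 m/s, about 15 mm of fall) (linear speed of glue_pot above 0.5 m/s and contact force between glue_pot and the fingers below 0.05 N).
It fails at once if the green pot is displaced by more than 20 mm or tipped by more than 0.3 rad (distance of green_pot from where it was at the start of the episode above 0.02 m or angle between green_pot's own z axis and vertical above 0.3 rad).
It also fails if it takes over 40 s, if anything falls off the work surface, if the arm or the gripper's body presses on something with over 40 N, if the wrist force passes 120 N, or if a joint passes its speed limit or range.

ROBOT

A 6-joint arm with a two-finger parallel gripper is mounted at the origin on the work surface. World frame = base frame: x ahead of the robot, y to its left, z up, the work surface at z = 0. Lengths are in mm, angles in rad, forces in N, time in s.
With the tool pointing down it reaches from about 300 to 850 mm from the base axis. Payload 5.4 kg.
Tool frame: the origin (TCP) lies at the very end of the fingers, on their centre line; the grasp point (between the pads) lies 19 mm behind it (arm.tcp_to_grasp is the distance from the TCP to the grasp point, in mm); z points along the fingers, y is the direction in which the jaws open and shut (so a half turn about z gives the same grasp; the last joint's range is limited). The gripper opens to 85 mm and grips with 20 to 120 N. Pads are 22 mm wide; open, the fingers measure 114 mm over their backs; the gripper's body (76 mm by 85 mm) begins 54 mm behind the grasp point. The pads swing forward as they close: fully open they stand 13 mm farther back than shut.
Start: joints at [0.903, 0.158, 1.597, -0, 1.386, -0.21], TCP at [254.143, 515.769, 231.299] pointing down, gripper open.
Joint ranges: [-2.91, 2.91], [-0.94, 2.29], [0.18, 2.7], [-1.29, 4.43], [0.17, 2.64], [-3, 3]. Speed limits (rad/s): [2.57, 2.57, 3.14, 3.14, 3.14, 3.14].

INTERFACE

Orientations are given as a unit quaternion [x, y, z, w].
In Python, from plant import arm, optics gives the robot as it stands. Calls block until the motion is done:
- arm.move_to(position, orientation): joint-space move of the TCP to a pose.
- arm.servo_line(position, feed=150, ori=None): straight line of the TCP; ori=None keeps the orientation; feed is the mean speed in mm/s.
- arm.goto_joints(angles): joint-space move.
- arm.open_jaws() and arm.close(force=None): open the fingers fully, or close them until they stop; force is the grip in N (None keeps the last).
- arm.wait(seconds).
- arm.inverse_kinematics(position, orientation): joint angles nearest the present ones, or None.
- arm.get_state(): the state.
- optics.capture(name): name is "side" or "top" or "wrist"; returns a dict with "pixels" (384x512x3 uint8, red, green, blue), "vertical_fov" (degrees; the focal length in pixels is half the picture's height over the tangent of half this angle, whatever the lens; pixels are square), "cx", "cy" (the principal point, pixels), "R" (3x3) and "t" (3): a world point X has camera coordinates R X + t. Camera axes: x right, y down, z forward; pixel columns grow to the right and rows downward; lengths in mm; the calibration is good to about 2 mm. The wrist camera is an equidistant fisheye: a pixel r from the principal point sees the ray r / f radians off the axis. A picture is of the moment at which its call begins. There is no depth.
A pose or a line that the arm cannot do raises arm.IKError and nothing moves.
- arm.hand_in(): hands the job in, once; it reports no verdict.
The state is a dict: "t": time; "joints": joint angles; "qd": joint speeds; "joint_efforts": joint torques, N m; "tool_pos": TCP position; "ee_rot": TCP orientation; "ft_force": force on the tool from outside, world axes, zero at the start; "ft_torque": the same for the moment, N m; "finger_gap": finger opening in mm.
Only numpy, scipy, OpenCV 4.12 (cv2) and the standard library are available. Lean on these libraries where they do the work, as an engineer would, in place of code of your own. Each camera call takes 0.05 s, during which the arm holds its last target.

## Working session

There is one attempt and no reset: what is moved stays moved. The work goes in short steps, each a Python script; the robot and the scene stay as the last script left them, time stands still between calls to the robot, and variables do not carry over. Pictures are saved under pics/ and viewed, and the job is handed in when it is done.

```bash
mkdir -p pics; ls; python3 - <<'E'
from plant import arm, optics
import cv2,json
for n in("top","side","wrist"):
    c=optics.capture(n); cv2.imwrite(f"pics/{n}0.png",c["pixels"][:,:,::-1]); print(n,c["vertical_fov"],c["cx"],c["cy"],c["R"],c["t"])
s=arm.get_state();print(s)
E
```

```text
pics
top 52.45765063527126 259.5969760889461 195.7396472240555 [[-0.01539008 -0.99943059  0.03002737]
 [-0.99683561  0.01299399 -0.0784215 ]
 [ 0.07798668 -0.03113926 -0.99646797]] [ 40.66687181 531.95953675 952.70785587]
side 56.747721563918034 256.4602671058092 192.27250531416675 [[ 0.81487896 -0.57959668  0.00632177]
 [-0.31437998 -0.45111019 -0.83526333]
 [ 0.48696767  0.67865107 -0.5498138 ]] [-413.46591379  254.018214    707.81618805]
wrist 65.70646984690485 255.4216803127318 191.1598737435149 [[ 0.44201004  0.89700952 -0.00102387]
 [ 0.85721812 -0.4220657   0.29502142]
 [ 0.26420488 -0.13128011 -0.95549009]] [-574.31261588  -37.86150083  379.76562929]
{'t': 0.15, 'joints': array([ 9.02888277e-01,  1.58925504e-01,  1.59794955e+00, -3.97588546e-05,
        1.38618892e+00, -2.10083543e-01]), 'qd': array([-1.13432303e-03, -3.20470616e-03, -3.05008932e-03, -1.24256910e-03,
        1.64740011e-03, -6.35111516e-05]), 'joint_efforts': array([ 5.50572622e-04, -3.96379316e+01, -3.31785178e+01, -3.06287866e-04,
        5.47327189e-03, -4.45825776e-05]), 'tool_pos': array([253.8748984 , 515.39952751, 230.52785704]), 'ee_rot': array([ 2.26914657e-01,  9.73914368e-01, -6.74209089e-04, -2.94992065e-04]), 'ft_force': array([-0.39902021,  0.95700325,  0.17779646]), 'ft_torque': array([ 0.02779959, -0.05453718, -0.01839487]), 'finger_gap': 85.28034432709397}
```

View pics/top0.png

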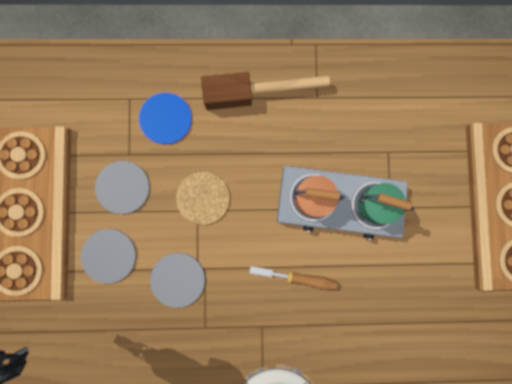

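View pics/side0.png

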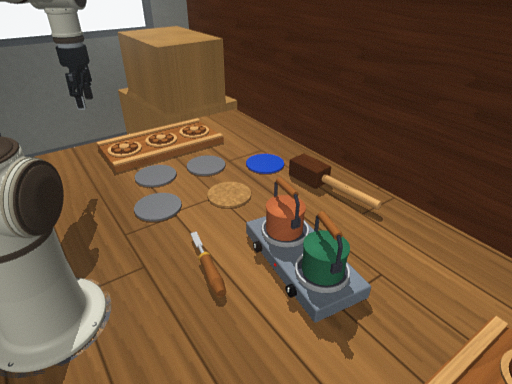

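View pics/wrist0.png

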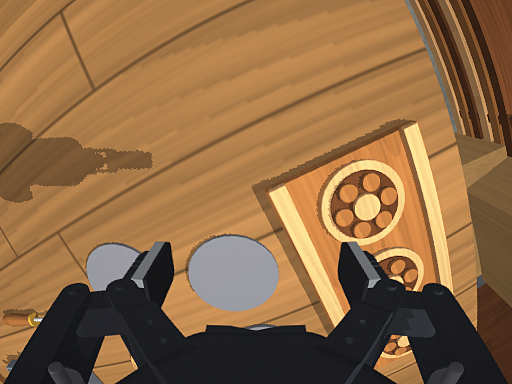

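The top view shows the copper pot at about (318,196) and the green pot at (380,204) on the warmer. There are five discs: blue (166,118), grey (122,187), grey (109,256), grey (178,280), and speckled tan cork (203,198). Only the last one fits the mat. I'll confirm with an enlarged crop.

```bash
python3 - <<'E'
import cv2,numpy as np
a=cv2.imread("pics/top0.png")[150:250,165:425]; cv2.imwrite("pics/crop_top.png",cv2.resize(a,None,fx=3,fy=3,interpolation=cv2.INTER_CUBIC))
a=cv2.imread("pics/side0.png")[160:330,200:390]; cv2.imwrite("pics/crop_side.png",cv2.resize(a,None,fx=3.5,fy=3.5,interpolation=cv2.INTER_CUBIC))
E
```

```text
(no output)
```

View pics/crop_top.png

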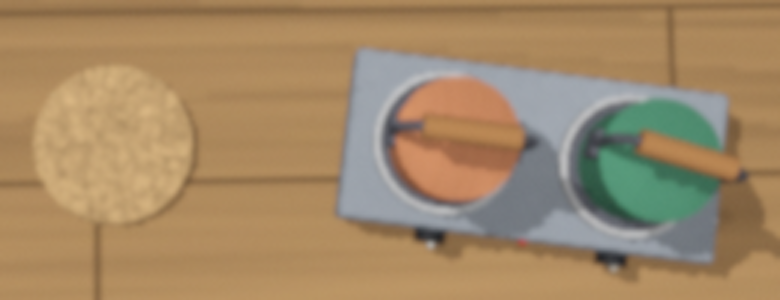

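View pics/crop_side.png

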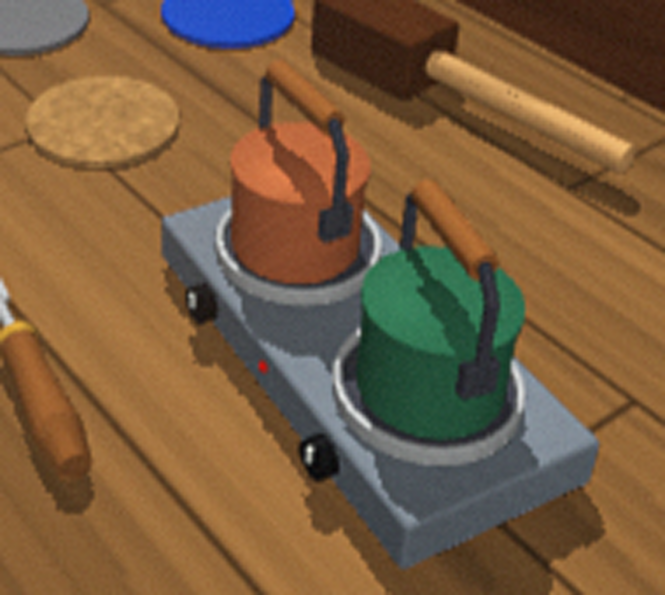

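The crop confirms the speckled cork disc at (203,198) as the mat, and the copper pot as the left one on the warmer. Its grip runs from about (306,192) to (340,195). Next I'll turn these pixels into positions.

```bash
cat > h.py <<'E'
import numpy as np,cv2
from plant import arm,optics
def ray(c,u,v):
    f=192/np.tan(np.radians(c["vertical_fov"]/2)); R=np.array(c["R"]);t=np.array(c["t"])
    d=R.T@np.array([(u-c["cx"])/f,(v-c["cy"])/f,1]); return -R.T@t,d
def onz(c,u,v,z):
    o,d=ray(c,u,v); return o+d*(z-o[2])/d[2]
def proj(c,X):
    f=192/np.tan(np.radians(c["vertical_fov"]/2)); p=np.array(c["R"])@X+c["t"]; return np.array([c["cx"]+f*p[0]/p[2],c["cy"]+f*p[1]/p[2]])
def tri(rs):
    A=0;b=0
    for o,d in rs:
        d=d/np.linalg.norm(d);P=np.eye(3)-np.outer(d,d);A=A+P;b=b+P@o
    return np.linalg.solve(A,b)
def blob_on(c,mask,z,near):
    n,l,s,ce=cv2.connectedComponentsWithStats(mask.astype(np.uint8))
    i=l[near[1],near[0]]; m=(l==i).astype(np.uint8)
    cs,_=cv2.findContours(m,cv2.RETR_EXTERNAL,cv2.CHAIN_APPROX_NONE); k=max(cs,key=cv2.contourArea)[:,0]
    P=np.array([onz(c,u,v,z)[:2] for u,v in k],np.float32); return cv2.minEnclosingCircle(P),P.mean(0),cv2.fitEllipse(P),k
E
python3 - <<'E'
from h import *
T=optics.capture("top");S=optics.capture("side")
for nm,a,b in(("far",(306.3,192.3),(277.1,180.6)),("near",(339.7,195.3),(295.7,192.9))):
    print(nm,onz(T,*a,172),onz(S,*b,172),tri([ray(T,*a),ray(S,*b)]))
for c,near in((T,(203,198)),(S,(230,196))):
    h=cv2.cvtColor(cv2.medianBlur(c["pixels"],5),cv2.COLOR_RGB2HSV); print(h[near[1],near[0]], h[near[1]-32,near[0]+30])
    lab=cv2.cvtColor(cv2.GaussianBlur(c["pixels"],(5,5),0),cv2.COLOR_RGB2LAB).astype(float)
    m=np.linalg.norm(lab-lab[near[1]-8:near[1]+8,near[0]-10:near[0]+10].mean((0,1)),axis=2)<20
    m=cv2.morphologyEx(m.astype(np.uint8),cv2.MORPH_OPEN,np.ones((7,7)))
    r=blob_on(c,m,8,near);print(r[:3])
# lid copper
for c,near in((T,(318,207)),(T,(385,200))):
    h=cv2.cvtColor(c["pixels"],cv2.COLOR_RGB2HSV); print(h[near[1],near[0]])
E
```

```text
far [526.61909951 -61.09326588 172.        ] [522.73870235 -59.44324403 172.        ] [524.93455321 -59.94185477 171.81472086]
near [ 519.33091    -132.00557719  172.        ] [ 524.27111318 -123.81066266  172.        ] [ 518.58557048 -130.39334118  177.7872628 ]
[ 18 105 197] [ 17 120 172]
(((539.2479858398438, 199.8151092529297), 90.00233459472656), array([537.418  , 195.44493], dtype=float32), ((534.701416015625, 187.23045349121094), (130.22537231445312, 163.9217987060547), 162.01202392578125))
[ 17 144 186] [112 203 197]
(((528.56103515625, 179.78103637695312), 68.5614242553711), array([530.0377 , 177.32982], dtype=float32), ((530.5184936523438, 178.45228576660156), (126.4490737915039, 132.0322265625), 138.9009246826172))
[ 12 131 202]
[ 15 141 179]
```

```bash
python3 - <<'E'
from h import *
T=optics.capture("top");S=optics.capture("side")
print(onz(T,202.7,198,8))
g=np.array([523,-95.8]);yaw=np.arctan2(-7.3,71)*-1  # dir along +y: (7.3,71)
mat=np.array([530.5,178.5])
ax=np.array([7.3,71.]);ax/=np.hypot(*ax)
def circ(p,r,z): 
    a=np.linspace(0,2*np.pi,90); return np.c_[p[0]+r*np.cos(a),p[1]+r*np.sin(a),0*a+z]
for c,n,(x0,y0,x1,y1) in((T,"t",(165,150,365,250)),(S,"s",(195,150,345,262))):
    k=4; im=cv2.resize(c["pixels"][y0:y1,x0:x1,::-1],None,fx=k,fy=k,interpolation=cv2.INTER_CUBIC)
    def dr(P,col): cv2.polylines(im,[np.array([((proj(c,p)+.5-[x0,y0])*k) for p in P]).astype(np.int32)],False,col,1)
    dr(circ(mat,67,8),(255,0,0)); dr(circ(g,47,128),(255,0,0)); dr(circ(g,45,50),(0,255,0))
    e=np.array([np.r_[g+s*35*ax,172] for s in(1,-1)]);dr(e,(255,0,255))
    w=np.array([-ax[1],ax[0]])*9
    dr([np.r_[e[0][:2]+w,172],np.r_[e[0][:2]-w,172],np.r_[e[1][:2]-w,172],np.r_[e[1][:2]+w,172],np.r_[e[0][:2]+w,172]],(255,255,0))
    cv2.imwrite(f"pics/ov_{n}.png",im)
E
```

```text
[529.60779319 176.01975477   8.        ]
```

View pics/ov_t.png

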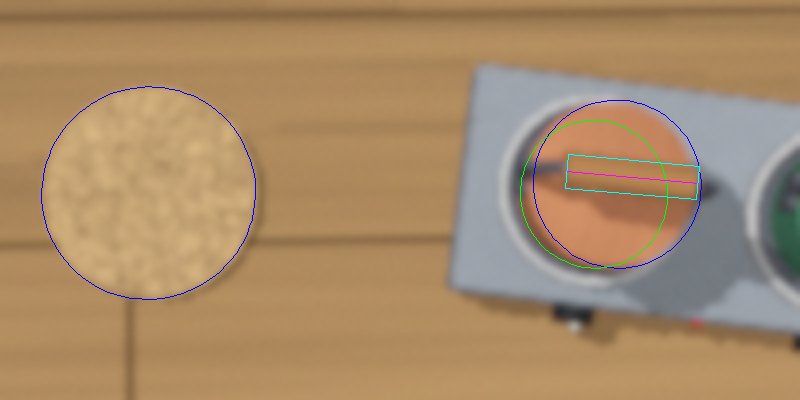

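View pics/ov_s.png

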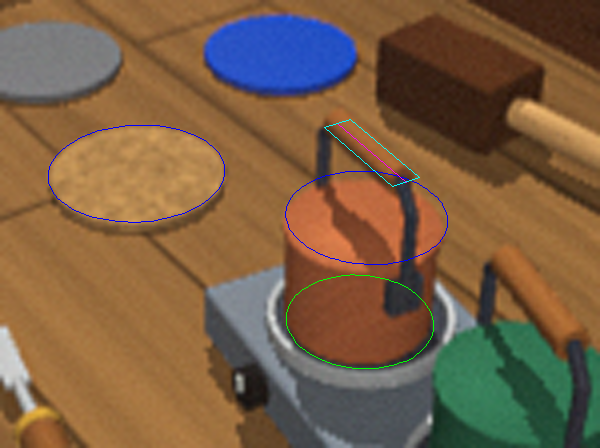

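The overlays fit to about 3 mm. The mat is at about (529.5, 177), and the grip centre at about (521.5, -95.5) with its axis 0.1 rad off world y. I'll hover above the grip and check with the wrist camera.

```bash
cat >> h.py <<'E'
from scipy.spatial.transform import Rotation as Ro
AX=np.array([.1,.995,0]);AX/=np.linalg.norm(AX)
def quat(sg):
    x=sg*AX;z=np.array([0,0,-1.]);return Ro.from_matrix(np.c_[x,np.cross(z,x),z]).as_quat()
G=np.array([521.5,-95.5]);M=np.array([529.5,177.])
def wproj(c,X):
    f=192/np.tan(np.radians(c["vertical_fov"]/2)); p=np.array(c["R"])@X+c["t"]; r=np.hypot(p[0],p[1]);th=np.arctan2(r,p[2]);return np.array([c["cx"]+f*th*p[0]/r,c["cy"]+f*th*p[1]/r])
E
python3 - <<'E'
from h import *
best=None
for sg in(1,-1):
    q=arm.inverse_kinematics([*G,250],quat(sg));q2=arm.inverse_kinematics([*M,250],quat(sg));print(sg,q,q2)
    if q is not None and q2 is not None:
        m=max(abs(q[5]),abs(q2[5]))
        if best is None or m<best[0]: best=(m,sg)
sg=best[1];print(sg)
s=arm.get_state();arm.servo_line([*s["tool_pos"][:2],290])
arm.move_to([*G,290],quat(sg));arm.servo_line([*G,245])
s=arm.get_state();print(s["t"],s["tool_pos"],s["ft_force"])
c=optics.capture("wrist");im=c["pixels"][:,:,::-1].copy()
for t in(-35,0,35):
    u=wproj(c,np.r_[G,172]+t*AX);cv2.circle(im,tuple(int(v) for v in u),3,(255,0,255),-1)
cv2.imwrite("pics/w1.png",im)
E
```

```text
1 [-4.09245289e-01  2.89375331e-02  1.69858591e+00 -4.44089210e-16
  1.41406921e+00 -3.09079124e-01] [ 1.06155141e-01  1.02659204e-01  1.62116667e+00 -4.44089210e-16
  1.41776678e+00  2.06321306e-01]
-1 [-4.09245289e-01  2.89375331e-02  1.69858591e+00 -4.44089210e-16
  1.41406921e+00  2.83251353e+00] [ 1.06155141e-01  1.02659204e-01  1.62116667e+00 -4.44089210e-16
  1.41776678e+00 -2.93527135e+00]
1
3.7167 [521.45694396 -95.10894955 244.99908853] [-0.06162587  0.06849329 -0.21905047]
```

View pics/w1.png

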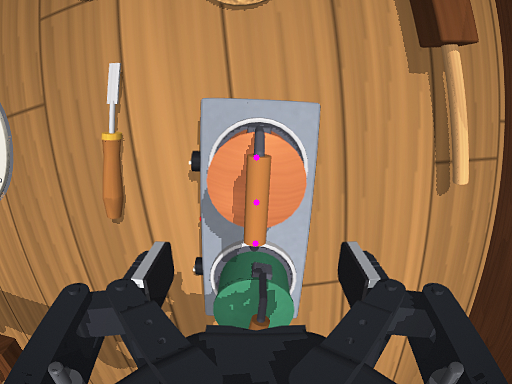

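The wrist view shows the copper grip from (259,155) to (256,244). My predicted dots sit within about 2 px of it. The jaws straddle the grip and the green pot is clear. I'll grasp it now, with a small lift as a test.

```bash
python3 - <<'E'
from h import *
c=optics.capture("wrist");s=arm.get_state();print("cam",-np.array(c["R"]).T@c["t"],s["tool_pos"])
G2=G+[0.7,0.3]
arm.servo_line([*G2,154],feed=70)
s=arm.get_state();print(s["t"],s["tool_pos"],s["ft_force"])
arm.close(50);s=arm.get_state();print(s["t"],s["finger_gap"],s["ft_force"])
arm.servo_line([*G2,164],feed=25)
s=arm.get_state();print(s["t"],s["finger_gap"],s["ft_force"],s["ft_torque"])
for n in("side","wrist"):
    c=optics.capture(n);cv2.imwrite(f"pics/{n}2.png",c["pixels"][:,:,::-1])
E
```

```text
cam [528.93693107 -20.18123835 388.96964367] [522.24523544 -95.59061499 246.43650355]
5.2667 [522.59029794 -95.37013054 154.57878795] [ 0.11886464 -0.23080045  1.01498606]
5.9 16.600793402750895 [-0.1463243  -1.07905213  1.92362514]
6.45 16.29768551906359 [ 0.63206639  0.18642152 -5.84956205] [ 0.03415288 -0.01589884 -0.00120978]
```

View pics/side2.png

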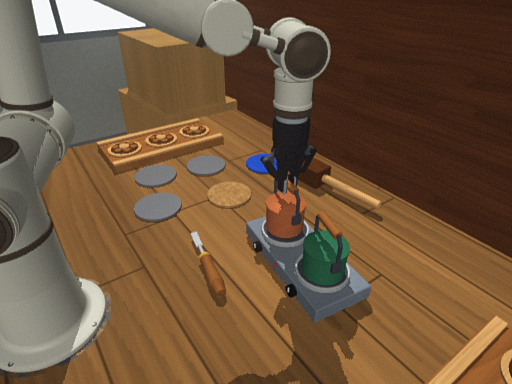

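View pics/wrist2.png

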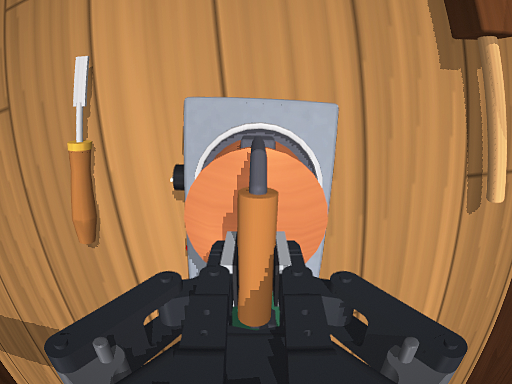

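The grip is held: the gap is 16.3 mm, the load about 6 N, and the moment near zero. The pot hangs level at about (285,215) in the side view. Next I'll lift it and carry it over the mat.

```bash
python3 - <<'E'
from h import *
s=arm.get_state();p=s["tool_pos"]
arm.servo_line([*p[:2],235],feed=60)
arm.servo_line([*M,235],feed=80)
arm.servo_line([*M,135],feed=60);arm.wait(.5)
s=arm.get_state();print(s["t"],s["tool_pos"],s["finger_gap"],s["ft_force"],s["ft_torque"])
c=optics.capture("top");S=optics.capture("side")
g=s["tool_pos"][:2]
def circ(p,r,z): 
    a=np.linspace(0,2*np.pi,90); return np.c_[p[0]+r*np.cos(a),p[1]+r*np.sin(a),0*a+z]
for c,n,(x0,y0,x1,y1) in((c,"t",(140,130,290,240)),(S,"s",(165,80,295,240))):
    k=4 if n=="t" else 3.7; im=cv2.resize(c["pixels"][y0:y1,x0:x1,::-1],None,fx=k,fy=k,interpolation=cv2.INTER_CUBIC)
    def dr(P,col): cv2.polylines(im,[np.array([((proj(c,p)+.5-[x0,y0])*k) for p in P]).astype(np.int32)],False,col,1)
    zb=s["tool_pos"][2]-104
    dr(circ(M,67,8),(255,0,0)); dr(circ(g,47,zb+78),(0,255,0)); dr(circ(g,45,zb),(0,255,0))
    cv2.imwrite(f"pics/ov3_{n}.png",im)
E
```

```text
13.75 [529.48842986 177.00220223 134.99623983] 16.597993121217215 [ 0.44266471 -0.02885829 -6.08774518] [ 0.02006897 -0.02681275  0.04659546]
```

View pics/ov3_t.png

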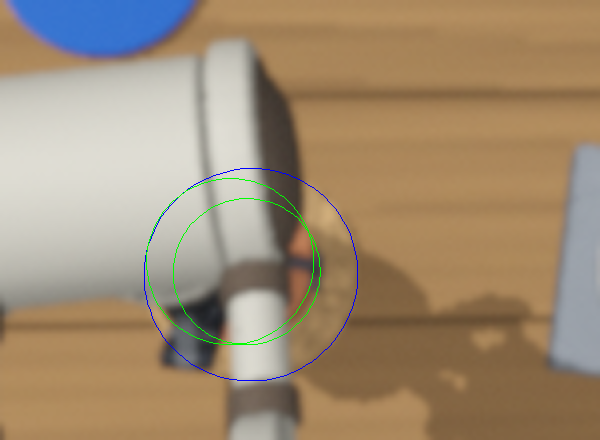

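View pics/ov3_s.png

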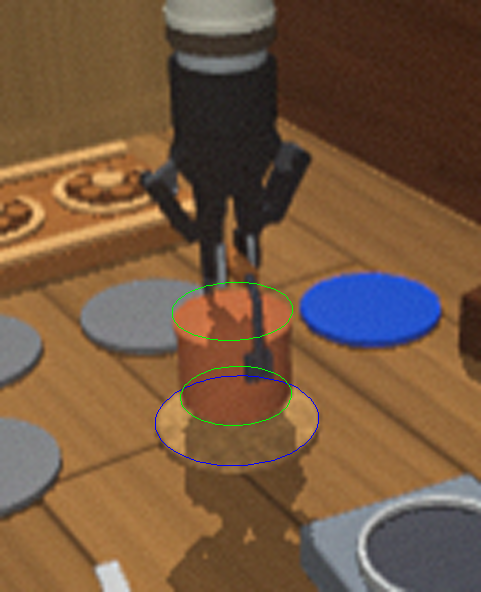

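The side view shows the pot upright and centred, about 20 mm above the mat, and the overlay matches. I'll lower it until the load comes off, then release.

```bash
python3 - <<'E'
from h import *
arm.servo_line([*M,116],feed=30);arm.wait(.2)
f0=arm.get_state()["ft_force"][2];z=116
while z>107:
    z-=1;arm.servo_line([*M,z],feed=10);arm.wait(.1);s=arm.get_state();f=s["ft_force"][2];print(z,round(f,2),s["finger_gap"])
    if f>f0+4: break
arm.wait(.2);print(arm.get_state()["t"])
c=optics.capture("side");cv2.imwrite("pics/side4.png",cv2.resize(c["pixels"][80:250,150:320,::-1],None,fx=3,fy=3))
E
```

```text
115 -6.4 16.16215273807466
114 -5.48 16.54580165144728
113 -6.42 16.05610188076147
112 -4.27 16.415844837258298
111 5.96 16.776802239139098
16.7833
```

View pics/side4.png

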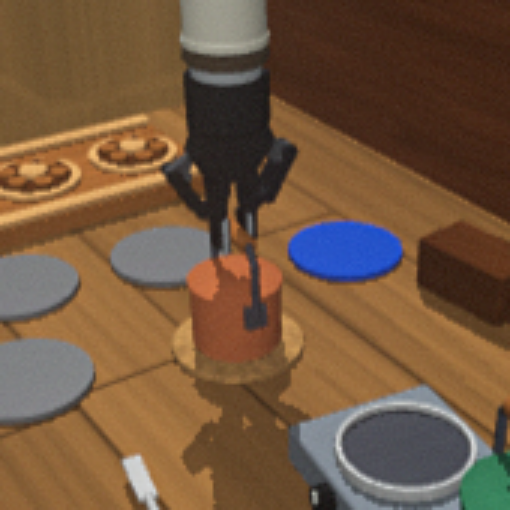

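The pot is standing on the mat and the load has come off at the expected height, 111–112 mm. I'll release it, retreat and check.

```bash
python3 - <<'E'
from h import *
arm.open_jaws();arm.servo_line([*M,250],feed=80)
arm.move_to([420,430,300],quat(1));arm.wait(.3)
s=arm.get_state();print(s["t"],s["finger_gap"],s["ft_force"])
T=optics.capture("top");S=optics.capture("side")
def circ(p,r,z): 
    a=np.linspace(0,2*np.pi,90); return np.c_[p[0]+r*np.cos(a),p[1]+r*np.sin(a),0*a+z]
ims=[]
for c,n,(x0,y0,x1,y1) in((T,"t",(150,140,420,260)),(S,"s",(175,130,375,330))):
    k=2.9; im=cv2.resize(c["pixels"][y0:y1,x0:x1,::-1],None,fx=k,fy=k,interpolation=cv2.INTER_CUBIC)
    def dr(P,col): cv2.polylines(im,[np.array([((proj(c,p)+.5-[x0,y0])*k) for p in P]).astype(np.int32)],False,col,1)
    dr(circ(M,67,8),(255,0,0)); dr(circ(M,47,86),(0,255,0)); dr(circ(M,45,8),(0,255,0))
    cv2.imwrite(f"pics/ov5_{n}.png",im)
T0=cv2.imread("pics/top0.png");d=cv2.absdiff(T0,T["pixels"][:,:,::-1].copy())[180:230,355:412];print("green diff mean/max",d.mean(),d.max())
E
```

```text
20.7833 85.25411942245499 [-0.57000429 -0.52354525 -0.51757606]
green diff mean/max 2.8001169590643276 46
```

View pics/ov5_t.png

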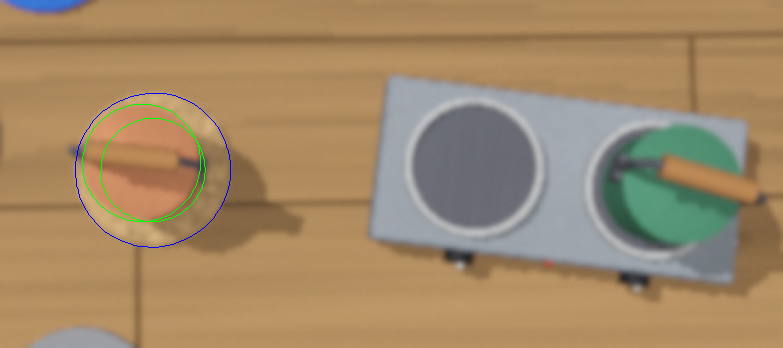

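View pics/ov5_s.png

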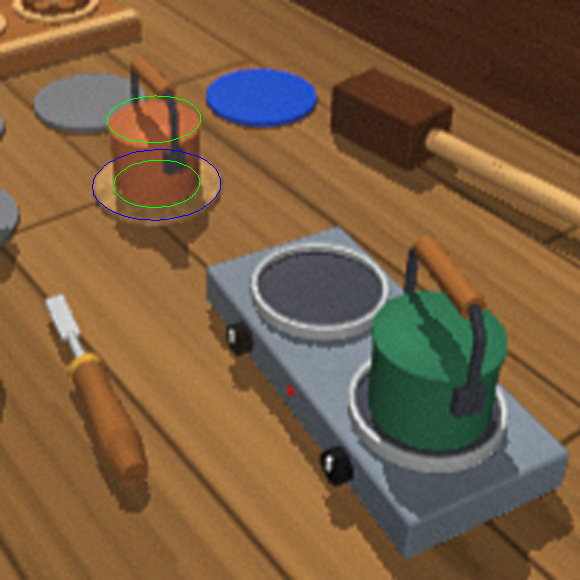

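The pot stands upright and inside the mat outline, its lid within about 3 mm of the predicted circle. The green pot is unmoved and the robot is clear.

```bash
python3 -c "
from plant import arm
arm.hand_in();print(arm.get_state()['t'])"
```

```text
the job is handed in; nothing more can be done
the job is handed in; nothing more can be done
```

The copper pot is on the cork mat, and I handed the job in at about 21 s of the 40 s allowed. I gripped it by the handle with 50 N, carried it with its base about 130 mm above the bench, lowered it until the load came off, then released and backed away.

**Copper pot:** the last top and side pictures show it upright, its base well inside the mat. Its centre is within about 3 mm of the mat's by overlay, against 22 mm allowed.

**Green pot:** the pictures show no visible movement. The difference from the first picture was small (mean 2.8 of 255). I did not measure its position separately.

**Checks that disagreed:**
- The first automatic outline of the mat in the top view leaked into the wood. I used the side view's outline and a hand-read top position instead, which agreed to about 3 mm.
- The side-view overlays sat about 2–3 mm off from the top view, roughly what the camera calibration allows.

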